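# Clamp the cover plate and offer the screwdriver to its screw

## Task

A loose cover plate with one screw stands against the front of a steel bracket. Take the spring clamp off its rail and clip it over the top edges of plate and bracket together, so that its jaws press them flat against each other, and leave it gripping there. Then draw the screwdriver out of its slanted stand, turn it level, set its tip on the head of the plate's screw, straight in line with the screw, pressing lightly (a few newtons), and finish while still holding it there in the air.

Things in the scene. Friction and masses are not known exactly. Their poses are not given: they have to be found in the camera images.
- bracket: grey steel bracket bolted to the bench (does not move). Origin: on the bench, in the front face of its upright; x points away from the robot's side, into the upright; z up. The upright is 6 mm thick (x 0 to 6), 160 mm wide (y), its top edge at z = 104. A base 8 mm thick carries it, with a lip in front (x -12 to -6, top at z = 22); thin struts behind the upright stay below z = 64.
- plate: loose aluminium cover plate 5 mm thick (x), 140 mm wide (y), 96 mm high, 250 g, standing upright in the 6 mm slot between the lip and the upright, so plate plus upright are 11 mm thick, tops flush. Origin: middle of its lower edge; x points into the upright, z up.
- screw_head (a point): centre of the outer face of the pan-head screw on the plate's front (16 mm across, standing 6 mm off the plate, 58 mm above the plate's lower edge, about 66 mm above the bench). Axes as the plate's: x is the screw's axis and points into the plate.
- rail: clamp rail: upright steel strip 5 mm thick (x), 110 mm long (y), top edge at z = 76, on a wooden foot. Origin: on the bench under the middle of the strip. Does not move.
- spring_clamp: spring clamp like a big clothes peg, 90 g, 25 mm wide along y, jaws down, clipped on the rail. Origin: on the pivot; z up along it, x across the jaws; the body is its -x arm and leans up to 0.15 rad. Rubber jaw pads (bars of 5 mm radius) 43 mm below the pivot; handle ends (bars along y, 6 mm radius) 46 mm above it, 26 mm to either side. It grips well with its pivot 15 mm above the edge.
- clamp_arm (a joint): opening of the clamp (rad): 0 shut, 0.12 on the rail, 0.26 on plate and bracket, 0.6 fully squeezed (stop). It springs shut, biting with about 9 N. Pinch the handle ends together from above, about 12 N opens it: 58 mm over them on the rail, 52 on plate and bracket, 34 at the stop, where the pads stand 25 mm apart, 40 mm below the pivot, and the handle ends 52 mm above it.
- stand: screwdriver stand, a wooden block with a sloping bore between steel cheeks, 110 x 122 mm foot, about 75 mm high. Origin: on the bench under its middle; the bore lies in its x-z plane and its axis rises toward -x at 36 degrees above level. Does not move. Two 11 mm bit heads stick 14 mm out of the block, 34 mm to either side of the bore.
- stand_mouth (a point): centre of the bore's mouth on the stand, about 59 mm above the bench (bore 11.5 mm wide, 60 mm long). Axes as the stand's.
- driver: screwdriver 172 mm long, 100 g, in the stand with its handle out and its shaft (7 mm thick, 71 mm long) in the bore; draw it out along the bore by about 75 mm (it sags up to 6 degrees in the bore). Its y axis runs from tip to handle; handle about 29 mm thick, from y = -15 to 86 mm, centre line at x = 0, z = 14.5 mm in its frame. A good place to pinch is y = 25 mm, across the stand's y.
- driver_tip (a point): the screwdriver's tip (end of the shaft), at y = -86 mm on its centre line. Axes as the driver's.
There are look-alikes about, which are no part of the job. Leave any purple look-alike of the spring_clamp alone.

How it is judged (in metres and radians):
On the way, in this order (a step that is already met when the one before it is completed fails the run):
1. the spring clamp is clipped over plate and bracket and let go (contact force between spring_clamp and plate above 3 N and contact force between spring_clamp and bracket above 3 N and contact force between spring_clamp and the fingers below 0.3 N and height (world z) of spring_clamp above 0.108 m and angle between the x axis of plate and the x axis of bracket, either way round below 0.05 rad), for 0.3 s.
2. the screwdriver is drawn clear of its stand and raised (distance between driver_tip and stand_mouth above 0.02 m and contact force between driver and stand below 0.2 N and contact force between driver and the fingers above 2 N and height (world z) of driver_tip above 0.058 m), for 0.1 s.
At the end, for the whole second after the job is handed in: The clamp, let go, bites plate and bracket (over 3 N each), pivot above their tops, plate in its slot and flat on the bracket (0.05 rad). Driver held still in the air, within 12 degrees of the screw axis, tip on the screw head (7 mm), pressing 0.5 to 25 N, clear of stand and bracket (all of step 1 and z of plate in the frame of bracket below 0.012 m and contact force between driver and the fingers above 2 N and contact force between driver and plate between 0.5 and 25 N and contact force between driver and stand below 0.2 N and contact force between driver and bracket below 0.2 N and x of driver_tip in the frame of screw_head between -0.005 and 0.004 m and y of driver_tip in the frame of screw_head between -0.007 and 0.007 m and z of driver_tip in the frame of screw_head between -0.007 and 0.007 m and angle between the y axis of driver and the x axis of screw_head, either way round below 0.21 rad and height (world z) of driver above 0.03 m and linear speed of driver below 0.02 m/s); the arm keeps its last pose, push and grip.
It also fails if it takes over 62 s, if anything falls off the work surface, if the arm or the gripper's body presses on something with over 40 N, if the wrist force passes 120 N, or if a joint passes its speed limit or range.

## Robot

A 6-joint arm with a two-finger parallel gripper is mounted at the origin on the work surface; the furniture and walls round the work are solid. World frame = base frame: x ahead of the robot, y to its left, z up, the work surface at z = 0. Lengths are in mm, angles in rad, forces in N, time in s.
With the tool pointing down it reaches from about 275 to 775 mm from the base axis. Payload 14.6 kg.
Tool frame: the origin (TCP) lies at the very end of the fingers, on their centre line; the grasp point (between the pads) lies 19 mm behind it; z points along the fingers, y is the line along which they close (so a half turn about z gives the same grasp; the last joint's range is limited). The gripper opens to 85 mm and grips with 20 to 120 N. Pads are 22 mm wide; open, the fingers measure 114 mm over their backs; the gripper's body (76 mm by 85 mm) begins 54 mm behind the grasp point. The pads swing forward as they close: fully open they stand 13 mm farther back than shut.
Start: joints at [1.094, 0.263, -0.048, 1.259, 0, 1.415], TCP at [166.049, 498.052, 231.278] pointing down, gripper open.
Joint ranges: [-2.65, 2.65], [-0.89, 1.7], [-1.18, 1.37], [-2.13, 2.11], [-1.35, 1.29], [-3.14, 3.14]. Speed limits (rad/s): [1.89, 1.89, 2.57, 2.79, 3.14, 3.14].

## Interface

Orientations are given as a 3x3 rotation matrix whose columns are the frame's x, y, z axes.
In Python, from plant import r gives the robot as it stands.
- The arm moves only by the tool play_rows, never from a script. Its argument "motion" is a list of rows, each an object with "rotation": the turn, a rotation vector about the world's x, y, z in rad, a list of three; "offset": the shift along the world's x, y, z in cm, a list of three; "gripper": the finger opening in cm, from 0 to 8.54. A call has 1 to 12 rows; each row is the pose to reach, as a shift and turn from the pose commanded when the call began; what a row does not reach only later rows make up. A row lasts 1/8 s, in which the tool goes at most 62.5 mm and 10.7 degrees, less where a joint would pass 70% of its speed; a pose out of reach is approached as far as the arm can. A call with a gripper value outside its range is refused whole. The fingers move at their own pace and stop on an object; "squeeze" is the grip in N (left out, the last holds). Time passes only in rows, so rows that repeat a pose let the fingers close. It gives the time, the measured TCP pose, the force, the opening and the grip force at its end, in the units of the state.
- r.sense(): the state, without advancing time (a new reading comes with each control period).
- r.snapshot(name): name is "side" or "top" or "wrist"; returns the picture (480x640x3 uint8, red, green, blue); there is no depth.
- r.camera_model(name): a dict with "intrinsics" (3x3 intrinsics, pixels), "T" (4x4, takes a point from camera to world coordinates). Camera axes: x right, y down, z forward; pixel columns grow to the right and rows downward; lengths in mm; the calibration is good to about 2 mm. A picture is of the moment at which its call begins: read the wrist's pose just before it. camera_model takes no time and is no camera call; for the wrist camera it gives the pose at the moment of the call.
- r.close_job(): hands the job in; it is judged then, once.
The state is a dict: "t": time; "q": joint angles; "joint_vel": joint speeds; "tau": joint torques, N m; "tcp_pos": TCP position; "tcp_rot": TCP orientation; "contact_force": force on the tool from outside, world axes, zero at the start; "moment": the same for the moment, N m; "gripper_width": finger opening in mm; "grip_force": force on a finger pad.
Only numpy, scipy, OpenCV 4.12 (cv2) and the standard library are available. Lean on these libraries where they do the work, as an engineer would, in place of code of your own. Each camera call takes 0.05 s, during which the arm holds its last target. There are 200 camera calls.

## Working session

There is one attempt and no reset: what is moved stays moved. The work goes in short steps, Python scripts to look and compute and a tool call to move; the robot and the scene stay as the last step left them, time stands still between calls to the robot, and variables do not carry over. Pictures are saved under pics/ and viewed, at most 10 in all, crops included, and the job is handed in when it is done.

Besides the shell and the picture viewer there is one more tool, called as name([rows], argument=value, ...), one row to a line, values as JSON. play_rows: Moves the arm, as the interface text tells. Its arguments: {"type":"object","properties":{"motion":{"type":"array","items":{"type":"object","properties":{"rotation":{"type":"array","items":{"type":"number"}},"offset":{"type":"array","items":{"type":"number"}},"gripper":{"type":"number"}}}},"squeeze":{"type":"number"}},"required":["motion"]}

```bash
mkdir -p pics; ls; python3 - <<'E'
from plant import r
import cv2,numpy as np
np.set_printoptions(precision=4,suppress=True)
for n in("side","top"):
    cv2.imwrite(f"pics/{n}0.png",r.snapshot(n)[:,:,::-1]); m=r.camera_model(n);print(n,np.array(m["intrinsics"]),np.array(m["T"]))
s=r.sense();print(s)
E
```

```text
pics
side [[516.9639   0.     324.1239]
 [  0.     516.9639 240.759 ]
 [  0.       0.       1.    ]] [[ -0.9997  -0.0133  -0.0186 465.1822]
 [  0.0071   0.5918  -0.8061 996.7053]
 [  0.0218  -0.806   -0.5915 802.651 ]
 [  0.       0.       0.       1.    ]]
top [[574.9263   0.     333.0638]
 [  0.     574.9263 238.5843]
 [  0.       0.       1.    ]] [[  -0.0043   -0.991     0.1339  237.4876]
 [  -0.9999    0.006     0.0118   36.4106]
 [  -0.0125   -0.1339   -0.9909 1449.3314]
 [   0.        0.        0.        1.    ]]
{'t': 0.1, 'q': array([ 1.0937,  0.2635, -0.0488,  1.2594,  0.    ,  1.4155]), 'joint_vel': array([-0.0003, -0.0007, -0.0004, -0.0008,  0.0004,  0.0006]), 'tau': array([  0.0034, -63.8579,  38.5063,   0.01  ,  -0.0001,  -0.    ]), 'tcp_pos': array([165.9275, 497.8447, 230.8942]), 'tcp_rot': array([[-0.9487,  0.3162, -0.0004],
       [ 0.3162,  0.9487, -0.0008],
       [ 0.0001, -0.0009, -1.    ]]), 'contact_force': array([-0.4392,  0.6606,  0.2067]), 'moment': array([-0.0297,  0.0054, -0.0063]), 'grip_force': 0.0, 'gripper_width': 85.31733494515919}
```

View pics/side0.png

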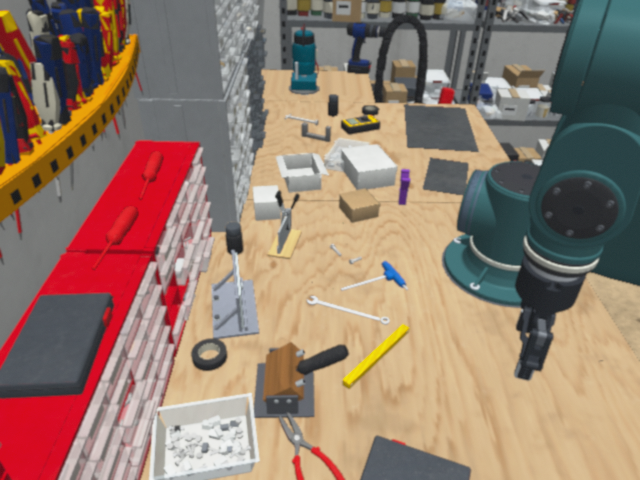

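View pics/top0.png

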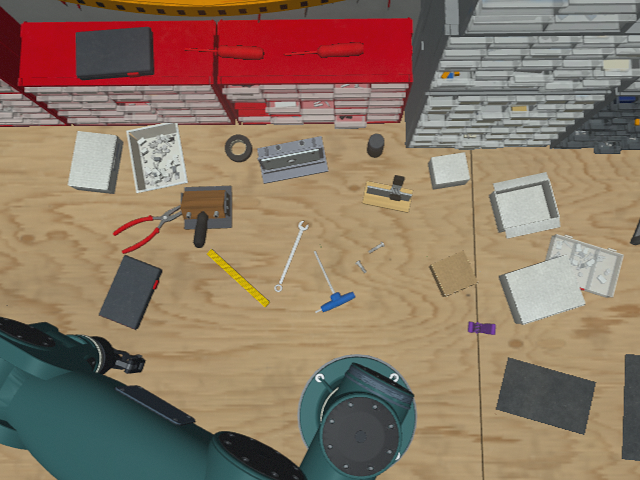

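The side view shows the stand at (285,380), bracket at (235,295) and rail with clamp at (287,225), with a purple look-alike at (404,185). In the top view they are at about (207,208), (292,160) and (390,192). I'll enlarge these.

```bash
python3 - <<'E'
import cv2,numpy as np
t=cv2.imread("pics/top0.png");s=cv2.imread("pics/side0.png")
def crop(im,x,y,w,h,k):
    c=cv2.resize(im[y:y+h,x:x+w],None,fx=k,fy=k,interpolation=cv2.INTER_CUBIC)
    for i in range(0,w,10):
        cv2.line(c,(i*k,0),(i*k,6 if i%20 else 12),(0,255,255),1)
        if i%20==0: cv2.putText(c,str(x+i),(i*k,22),0,.35,(0,255,255),1)
    for i in range(0,h,10):
        cv2.line(c,(0,i*k),(6 if i%20 else 12,i*k),(0,255,255),1)
        if i%20==0: cv2.putText(c,str(y+i),(14,i*k+4),0,.35,(0,255,255),1)
    return c
cv2.imwrite("pics/c1.png",crop(t,250,125,170,95,4)[:,:680])
a=crop(t,170,175,75,80,5);b=crop(s,250,335,105,85,4)
cv2.imwrite("pics/c2.png",np.hstack([a,np.vstack([b,np.zeros((400-b.shape[0],b.shape[1],3),np.uint8)])]))
cv2.imwrite("pics/c3.png",crop(s,200,180,110,160,3) if 0 else np.hstack([crop(s,205,215,65,125,4),np.vstack([crop(s,260,180,50,85,6)[:500]])[:500]]))
E
```

```text
(no output)
```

View pics/c1.png

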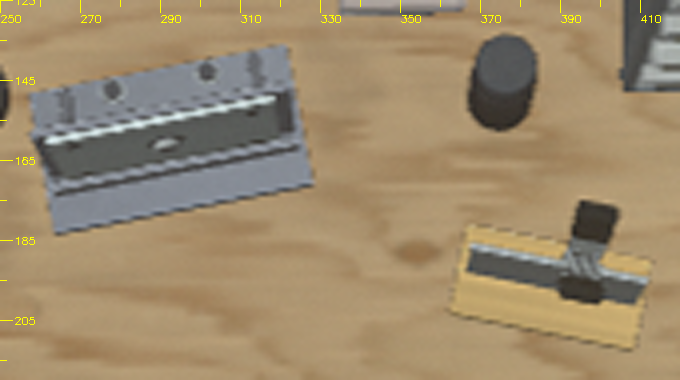

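View pics/c2.png

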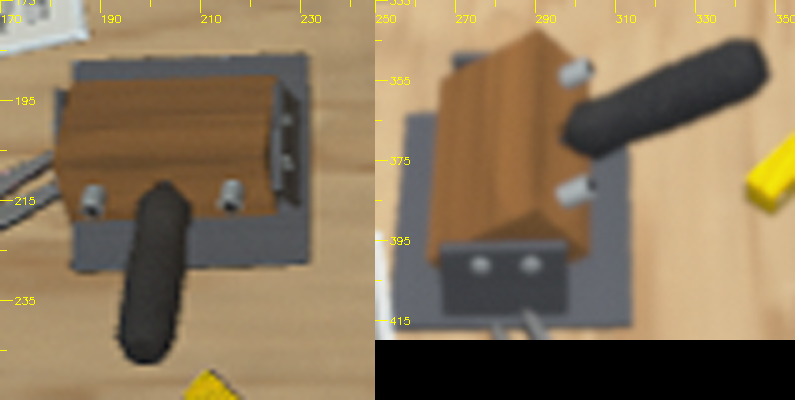

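View pics/c3.png

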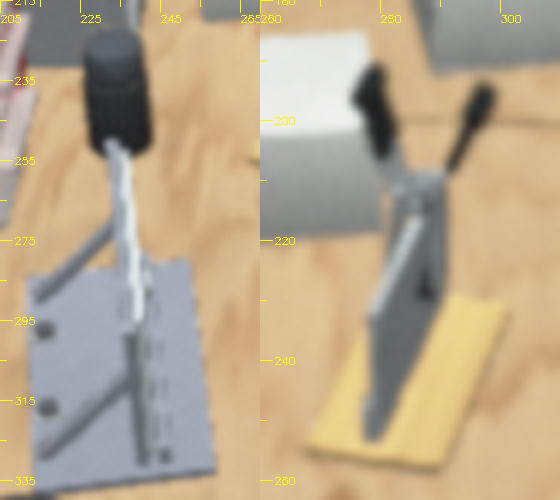

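Crops give these pixels:
- **Top view:** plate top edge (261,161) to (319,149.5), screw (291,161), rail edge (367,186) to (411,195.5), and clamp handles (398,179) and (395,197). The stand's foot is centred at about (208,207), and the driver's butt is at (199,246).
- **Side view:** the matching features are also visible.

```bash
cat > h.py <<'E'
import numpy as np
from plant import r
np.set_printoptions(precision=3,suppress=True)
def ray(n,p,m=None):
    m=m or r.camera_model(n);K=np.array(m["intrinsics"]);T=np.array(m["T"])
    d=T[:3,:3]@np.linalg.solve(K,[p[0],p[1],1]);return T[:3,3],d/np.linalg.norm(d)
def atz(n,p,z,m=None):
    o,d=ray(n,p,m);return o+d*(z-o[2])/d[2]
def proj(n,P,m=None):
    m=m or r.camera_model(n);c=np.linalg.inv(np.array(m["T"]))@np.append(P,1);u=np.array(m["intrinsics"])@c[:3];return u[:2]/u[2]
def tri(a,b):
    (o1,d1),(o2,d2)=a,b
    A=sum(np.eye(3)-np.outer(d,d) for d in(d1,d2));B=sum((np.eye(3)-np.outer(d,d))@o for o,d in(a,b))
    X=np.linalg.solve(A,B);return X,np.linalg.norm(np.cross(X-o1,d1))
E
python3 - <<'E'
from h import *
def seg(n,p,q,z):
    a,b=atz(n,p,z),atz(n,q,z);print(n,a,b,"len",np.linalg.norm(a-b),"mid",(a+b)/2,"ang of y",np.arctan2(*(a-b)[[1,0]]))
print("plate");seg("top",(261,161),(319,149.5),104);seg("side",(239.5,295.5),(231.5,250.5),104)
print("screw",atz("top",(291,161),66))
print("rail");seg("top",(367,186),(411,195.5),76);print(atz("side",(279,233),76))
foot=[(184,187),(231,186),(231.5,228),(184.5,229)]
F=[atz("top",p,4) for p in foot];print("stand",np.array(F),np.mean(F,0))
print("bits",atz("top",(188,216),66),atz("top",(216,215),66))
print("handles",tri(ray("top",(398,179)),ray("side",(279,198))),tri(ray("top",(395,197)),ray("side",(296.5,197))))
print("butt",tri(ray("top",(199,245)),ray("side",(344,352))))
E
```

```text
plate
top [608.969 225.212 104.   ] [636.403  85.398 104.   ] len 142.4790485391888 mid [622.686 155.305 104.   ] ang of y 1.7645485742977272
side [612.643 232.169 104.   ] [648.533  85.676 104.   ] len 150.824637091126 mid [630.588 158.922 104.   ] ang of y 1.8110595028445315
screw [618.885 156.154  66.   ]
rail
top [552.014 -30.596  76.   ] [ 527.65 -137.2    76.  ] len 109.3522065989025 mid [539.832 -83.898  76.   ] ang of y 1.3461102936549325
[551.226 -22.786  76.   ]
stand [[569.261 437.116   4.   ]
 [571.021 315.785   4.   ]
 [461.612 312.375   4.   ]
 [459.783 432.498   4.   ]] [515.419 374.443   4.   ]
bits [482.398 407.886  66.   ] [484.433 339.192  66.   ]
handles (array([ 555.584, -101.025,  127.154]), np.float64(0.9735904613804996)) (array([511.259, -92.358, 135.95 ]), np.float64(0.4214218032080545))
butt (array([408.316, 370.908,  97.416]), np.float64(1.593146936205905))
```

play_rows([
  {"offset": [4,-6,1],"rotation": [0,0,-0.1]},
  {"offset": [8,-12,2],"rotation": [0,0,-0.2]},
  {"offset": [12,-18,3],"rotation": [0,0,-0.35]},
  {"offset": [16,-24,4],"rotation": [0,0,-0.5]},
  {"offset": [20,-29,5],"rotation": [0,0,-0.65]},
  {"offset": [24,-34,6],"rotation": [0,0,-0.8]},
  {"offset": [28,-34,7],"rotation": [0,0,-0.95]},
  {"offset": [32,-34,7],"rotation": [0,0,-1.06]},
  {"offset": [36,-34,7],"rotation": [0,0,-1.06]},
  {"offset": [40,-34,7],"rotation": [0,0,-1.06]},
  {"offset": [40,-34,7],"rotation": [0,0,-1.06]},
  {"offset": [40,-34,7],"rotation": [0,0,-1.06]},
])

```text
validation failed for argument at $.mo...
```

```bash
python3 - <<'E'
from h import *
import cv2,pickle
m=r.camera_model("wrist");s=r.sense();im=r.snapshot("wrist")
cv2.imwrite("pics/w1.png",im[:,:,::-1]);pickle.dump(m,open("w1.pkl","wb"))
print(m,s["tcp_pos"],s["tcp_rot"],s["t"])
T=np.array(m["T"]);R=np.array(s["tcp_rot"]);print(R.T@(T[:3,3]-s["tcp_pos"]),R.T@T[:3,:3])
E
```

```text
{'intrinsics': array([[350.791,   0.   , 322.667],
       [  0.   , 350.791, 238.851],
       [  0.   ,   0.   ,   1.   ]]), 'T': array([[  0.315,   0.915,   0.25 , 103.55 ],
       [  0.949,  -0.304,  -0.084, 520.13 ],
       [ -0.   ,   0.264,  -0.965, 373.658],
       [  0.   ,   0.   ,   0.   ,   1.   ]])} [165.928 497.845 230.894] [[-0.949  0.316 -0.   ]
 [ 0.316  0.949 -0.001]
 [ 0.    -0.001 -1.   ]] 0.1
[  66.245    1.289 -142.755] [[ 0.001 -0.965 -0.264]
 [ 1.     0.001  0.001]
 [-0.    -0.264  0.965]]
```

View pics/w1.png

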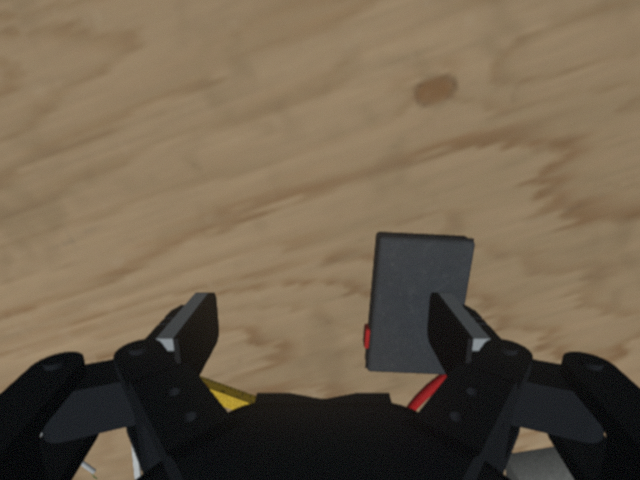

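The wrist view shows only bench and a dark box, because the move was refused (most likely each row needs a gripper value). I'll resend it.

play_rows([
  {"offset": [4,-5,1],"rotation": [0,0,-0.1],"gripper": 8.5},
  {"offset": [8,-10,2],"rotation": [0,0,-0.2],"gripper": 8.5},
  {"offset": [12,-15,3],"rotation": [0,0,-0.35],"gripper": 8.5},
  {"offset": [16,-20,4],"rotation": [0,0,-0.5],"gripper": 8.5},
  {"offset": [20,-25,5],"rotation": [0,0,-0.65],"gripper": 8.5},
  {"offset": [24,-30,5],"rotation": [0,0,-0.8],"gripper": 8.5},
  {"offset": [28,-34,5],"rotation": [0,0,-0.95],"gripper": 8.5},
  {"offset": [33,-38,5],"rotation": [0,0,-1.056],"gripper": 8.5},
  {"offset": [38,-41,5],"rotation": [0,0,-1.056],"gripper": 8.5},
  {"offset": [43,-41,5],"rotation": [0,0,-1.056],"gripper": 8.5},
  {"offset": [43,-41,5],"rotation": [0,0,-1.056],"gripper": 8.5},
  {"offset": [43,-41,5],"rotation": [0,0,-1.056],"gripper": 8.5},
])

```text
t: 1.65
tcp_pos: [595.5, 88.2, 280.9]
tcp_rot: [[-0.192, 0.981, -0.001], [0.981, 0.192, 0.0], [0.0, -0.001, -1.0]]
contact_force: [0.4, 0.3, -0.3]
gripper_width: 84.8
grip_force: 0.0
```

```bash
python3 - <<'E'
from h import *
import cv2,pickle
m=r.camera_model("wrist");s=r.sense();im=r.snapshot("wrist")
cv2.imwrite("pics/wb.png",im[:,:,::-1]);pickle.dump(m,open("wb.pkl","wb"))
print(s["tcp_pos"],s["tcp_rot"],s["t"],s["q"])
E
```

```text
[595.542  88.151 280.94 ] [[-0.192  0.981 -0.001]
 [ 0.981  0.192  0.   ]
 [ 0.    -0.001 -1.   ]] 1.65 [0.012 0.395 0.284 1.461 0.    1.389]
```

play_rows([
  {"offset": [-1.5,-5,0],"rotation": [0,0,-0.1],"gripper": 8.5},
  {"offset": [-3,-10,0],"rotation": [0,0,-0.2],"gripper": 8.5},
  {"offset": [-4.5,-15,0],"rotation": [0,0,-0.3],"gripper": 8.5},
  {"offset": [-6,-20,0],"rotation": [0,0,-0.42],"gripper": 8.5},
  {"offset": [-7.4,-23.4,0],"rotation": [0,0,-0.42],"gripper": 8.5},
  {"offset": [-7.4,-23.4,0],"rotation": [0,0,-0.42],"gripper": 8.5},
  {"offset": [-7.4,-23.4,0],"rotation": [0,0,-0.42],"gripper": 8.5},
])

```text
t: 2.58
tcp_pos: [521.6, -145.1, 281.9]
tcp_rot: [[0.225, 0.974, 0.001], [0.974, -0.225, -0.0], [0.0, 0.001, -1.0]]
contact_force: [0.9, -0.6, -0.2]
gripper_width: 85.1
grip_force: 0.0
```

```bash
python3 - <<'E'
from h import *
import cv2,pickle
m=r.camera_model("wrist");s=r.sense();im=r.snapshot("wrist")
cv2.imwrite("pics/wc.png",im[:,:,::-1]);pickle.dump(m,open("wc.pkl","wb"))
print(s["tcp_pos"],s["tcp_rot"],s["t"])
a=cv2.imread("pics/wb.png");b=cv2.imread("pics/wc.png")
def crop(im,x,y,w,h,k):
    c=cv2.resize(im[y:y+h,x:x+w],None,fx=k,fy=k,interpolation=cv2.INTER_CUBIC)
    for i in range(0,w,20):
        cv2.line(c,(int(i*k),0),(int(i*k),8),(0,0,255),1);cv2.putText(c,str(x+i),(int(i*k),18),0,.3,(0,0,255),1)
    for i in range(0,h,20):
        cv2.line(c,(0,int(i*k)),(8,int(i*k)),(0,0,255),1);cv2.putText(c,str(y+i),(10,int(i*k)+4),0,.3,(0,0,255),1)
    return c
pb=proj("wrist",[622,155,90],pickle.load(open("wb.pkl","rb")));pc=proj("wrist",[533,-97,91],m);print(pb,pc)
x1=max(0,int(pb[0])-100);y1=max(0,int(pb[1])-150);x2=max(0,int(pc[0])-100);y2=max(0,int(pc[1])-150)
A=crop(a,x1,y1,200,300,2);B=crop(b,x2,y2,200,300,2);h=min(A.shape[0],B.shape[0])
cv2.imwrite("pics/wbc.png",np.hstack([A[:h],B[:h]]));print(x1,y1,x2,y2)
E
```

```text
[ 521.638 -145.071  281.859] [[ 0.225  0.974  0.001]
 [ 0.974 -0.225 -0.   ]
 [ 0.     0.001 -1.   ]] 2.575
[363.535 151.152] [321.991 163.865]
263 1 221 13
```

View pics/wbc.png

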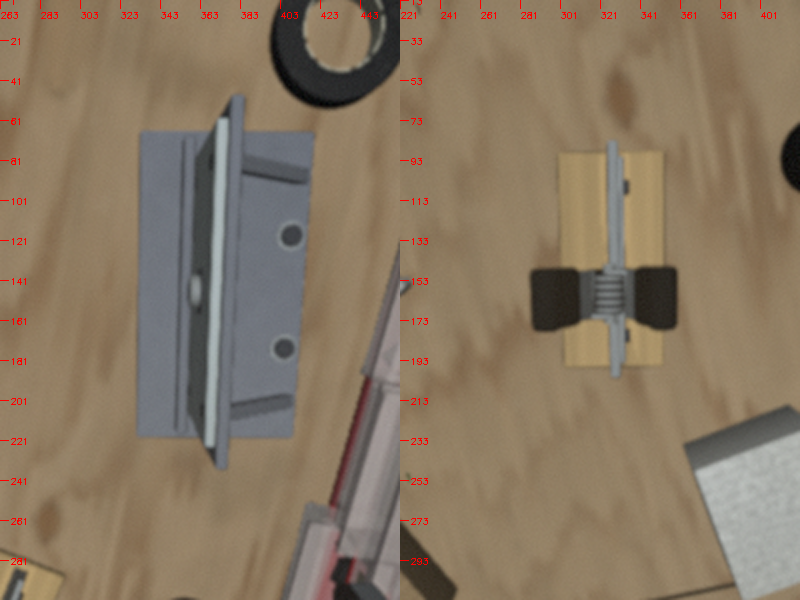

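The left crop is the bracket: the plate's top strip runs (374.5,60) to (368,224), the plate/upright joint is 3.5 px to its right, and the screw is at about (360.5,146). The right crop is the clamp: the rail edge runs (327.5,84) to (329,201), the handles' outer edges are at x=286.5 and 359.5, and they are centred at row 162.

```bash
python3 - <<'E'
from h import *
import pickle
mb=pickle.load(open("wb.pkl","rb"));mc=pickle.load(open("wc.pkl","rb"))
def seg(n,m,p,q,z):
    a,b=atz(n,p,z,m),atz(n,q,z,m);print(n,a,b,"len",np.linalg.norm(a-b),"mid",(a+b)/2,"ang of y",np.arctan2(*(a-b)[[1,0]]))
seg("plate",mb,(374.5,60),(368,224),104)
seg("joint",mb,(378,60),(371.5,224),104)
seg("upright",mb,(382.5,48.5),(374,235),104)
seg("base left",mb,(333,67),(331.5,219),8)
print("screw",atz("",(360.5,146),66,mb))
seg("rail",mc,(327.5,84),(329,201),76)
seg("railfoot L",mc,(301,89),(303.5,196),8)
for z in(130,137):
  a,b=atz("",(286.5,162),z,mc),atz("",(359.5,161.5),z,mc);print("h",a,b,(a+b)/2,np.linalg.norm(a-b))
print("coil",atz("",(326,161),91,mc))
E
```

```text
plate [612.954 228.293 104.   ] [639.192  91.398 104.   ] len 139.38651299286383 mid [626.073 159.845 104.   ] ang of y 1.760163974040459
joint [615.803 228.853 104.   ] [642.399  92.028 104.   ] len 139.38592903430404 mid [629.101 160.441 104.   ] ang of y 1.7627842235652997
upright [617.425 237.952 104.   ] [647.138  82.142 104.   ] len 158.6179238512236 mid [632.282 160.047 104.   ] ang of y 1.7592310444959116
base left [579.266 235.052   8.   ] [611.193  69.984   8.   ] len 168.12803834395743 mid [595.23  152.518   8.   ] ang of y 1.7618551903201718
screw [620.735 159.267  66.   ]
rail [553.885 -28.837  76.   ] [ 531.499 -134.833   76.   ] len 108.3346183505257 mid [542.692 -81.835  76.   ] ang of y 1.3626626670574338
railfoot L [527.581 -17.464   8.   ] [ 502.147 -133.032    8.   ] len 118.33315730773631 mid [514.864 -75.248   8.   ] ang of y 1.3541688595785786
h [505.392 -86.933 130.   ] [563.915 -99.96  130.   ] [534.654 -93.446 130.   ] 59.95579601906893
h [506.142 -86.749 137.   ] [563.275 -99.466 137.   ] [534.708 -93.108 137.   ] 58.531305672667514
coil [537.217 -95.293  91.   ]
```

play_rows([
  {"offset": [1.3,5.2,-1],"rotation": [0,0,0.01],"gripper": 8.5},
  {"offset": [1.3,5.2,-6],"rotation": [0,0,0.01],"gripper": 8.5},
  {"offset": [1.3,5.2,-11],"rotation": [0,0,0.01],"gripper": 8.5},
  {"offset": [1.3,5.2,-14],"rotation": [0,0,0.01],"gripper": 8.5},
  {"offset": [1.3,5.2,-16.7],"rotation": [0,0,0.01],"gripper": 8.5},
  {"offset": [1.3,5.2,-16.7],"rotation": [0,0,0.01],"gripper": 8.5},
  {"offset": [1.3,5.2,-16.7],"rotation": [0,0,0.01],"gripper": 6.6},
  {"offset": [1.3,5.2,-16.7],"rotation": [0,0,0.01],"gripper": 6.0},
  {"offset": [1.3,5.2,-16.7],"rotation": [0,0,0.01],"gripper": 6.0},
], squeeze=40)

```text
t: 3.75
tcp_pos: [535.4, -94.0, 115.0]
tcp_rot: [[0.215, 0.977, 0.001], [0.977, -0.215, -0.0], [-0.0, 0.001, -1.0]]
contact_force: [-0.1, -0.1, -0.4]
gripper_width: 59.6
grip_force: 0.0
```

play_rows([
  {"offset": [0,0,0.1],"rotation": [0,0,0],"gripper": 5.0},
  {"offset": [0,0,0.2],"rotation": [0,0,0],"gripper": 4.2},
  {"offset": [0,0,0.3],"rotation": [0,0,0],"gripper": 3.0},
  {"offset": [0,0,0.4],"rotation": [0,0,0],"gripper": 3.0},
  {"offset": [0,0,0.5],"rotation": [0,0,0],"gripper": 3.0},
  {"offset": [0,0,0.5],"rotation": [0,0,0],"gripper": 3.0},
  {"offset": [0,0,0.5],"rotation": [0,0,0],"gripper": 3.0},
], squeeze=40)

```text
t: 4.62
tcp_pos: [535.0, -93.9, 119.2]
tcp_rot: [[0.215, 0.977, -0.0], [0.977, -0.215, 0.0], [0.0, -0.0, -1.0]]
contact_force: [1.0, 0.3, -1.0]
gripper_width: 32.0
grip_force: 39.7
```

play_rows([
  {"offset": [0,0,2],"rotation": [0,0,0],"gripper": 3.0},
  {"offset": [0,0,5],"rotation": [0,0,0],"gripper": 3.0},
  {"offset": [0,0,9],"rotation": [0,0,0],"gripper": 3.0},
  {"offset": [2,4.5,10.5],"rotation": [0,0,0.08],"gripper": 3.0},
  {"offset": [4,9,11],"rotation": [0,0,0.18],"gripper": 3.0},
  {"offset": [6,13.5,11],"rotation": [0,0,0.28],"gripper": 3.0},
  {"offset": [8,18,11],"rotation": [0,0,0.36],"gripper": 3.0},
  {"offset": [10.2,21.5,11],"rotation": [0,0,0.4065],"gripper": 3.0},
  {"offset": [10.2,21.5,11],"rotation": [0,0,0.4065],"gripper": 3.0},
  {"offset": [10.2,21.5,11],"rotation": [0,0,0.4065],"gripper": 3.0},
])

```text
t: 5.88
tcp_pos: [636.8, 120.8, 229.0]
tcp_rot: [[-0.188, 0.982, -0.001], [0.982, 0.188, -0.0], [-0.0, -0.001, -1.0]]
contact_force: [0.2, -0.3, 0.5]
gripper_width: 32.7
grip_force: 40.0
```

```bash
python3 - <<'E'
from h import *
import cv2,pickle
m=r.camera_model("wrist");s=r.sense();w=r.snapshot("wrist")[:,:,::-1];d=r.snapshot("side")[:,:,::-1]
cv2.imwrite("pics/wd.png",w);cv2.imwrite("pics/sd.png",d);pickle.dump(m,open("wd.pkl","wb"))
p=s["tcp_pos"];print(p,s["tcp_rot"],s["gripper_width"])
def crop(im,x,y,w,h,k):
    c=cv2.resize(im[y:y+h,x:x+w],None,fx=k,fy=k,interpolation=cv2.INTER_CUBIC)
    for i in range(0,w,10):
        cv2.line(c,(int(i*k),0),(int(i*k),8),(0,0,255),1);
        if i%20==0:cv2.putText(c,str(x+i),(int(i*k),18),0,.3,(0,0,255),1)
    for i in range(0,h,10):
        cv2.line(c,(0,int(i*k)),(8,int(i*k)),(0,0,255),1);
        if i%20==0:cv2.putText(c,str(y+i),(10,int(i*k)+4),0,.3,(0,0,255),1)
    return c
q=proj("side",p-[0,0,20]);print("tcp px side",proj("side",p),proj("side",p-[0,0,30]))
x0,y0=int(q[0])-40,int(q[1])-60
A=crop(d,x0,y0,80,120,5);B=cv2.resize(w[120:480,160:560],(400,360))
B=np.vstack([B,np.zeros((240,400,3),np.uint8)])
cv2.imwrite("pics/d.png",np.hstack([A,B]))
E
```

```text
[636.796 120.779 229.038] [[-0.188  0.982 -0.001]
 [ 0.982  0.188 -0.   ]
 [-0.    -0.001 -1.   ]] 32.679776845357914
tcp px side [229.725 211.844] [230.987 224.121]
```

View pics/d.png

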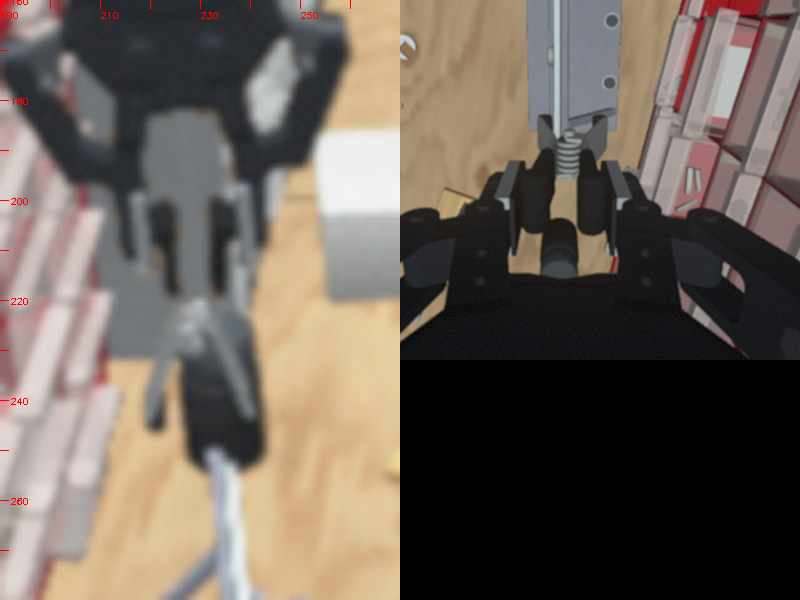

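The side crop shows the pivot near (230,223) and the jaws at (220.6,243) and (240,241), well above the plate top. The wrist crop shows the coil at about (328,275). So the pivot is about 31 mm below the TCP and the jaws sit about 3.5 mm toward +x, which I'll correct for as I lower it.

play_rows([
  {"offset": [-0.3,-0.06,-1],"rotation": [0,0,0.002],"gripper": 3.0},
  {"offset": [-0.3,-0.06,-3],"rotation": [0,0,0.002],"gripper": 3.0},
  {"offset": [-0.3,-0.06,-4.5],"rotation": [0,0,0.002],"gripper": 3.0},
  {"offset": [-0.3,-0.06,-6],"rotation": [0,0,0.002],"gripper": 3.0},
  {"offset": [-0.3,-0.06,-7],"rotation": [0,0,0.002],"gripper": 3.0},
  {"offset": [-0.3,-0.06,-7.8],"rotation": [0,0,0.002],"gripper": 3.0},
  {"offset": [-0.3,-0.06,-7.8],"rotation": [0,0,0.002],"gripper": 3.0},
])

```text
t: 6.85
tcp_pos: [633.9, 120.4, 150.9]
tcp_rot: [[-0.19, 0.982, -0.001], [0.982, 0.19, -0.0], [0.0, -0.001, -1.0]]
contact_force: [0.2, -0.7, -0.6]
gripper_width: 32.4
grip_force: 40.0
```

```bash
python3 - <<'E'
from h import *
import cv2
s=r.sense();print(s["tcp_pos"],s["contact_force"],s["moment"])
w=r.snapshot("wrist")[:,:,::-1];d=r.snapshot("side")[:,:,::-1];cv2.imwrite("pics/we.png",w);cv2.imwrite("pics/se.png",d)
E
```

```text
[633.884 120.417 150.867] [ 0.219 -0.722 -0.569] [-0.008  0.003  0.   ]
```

play_rows([
  {"offset": [0,0,0],"rotation": [0,0,0],"gripper": 4.0},
  {"offset": [0,0,0],"rotation": [0,0,0],"gripper": 4.6},
  {"offset": [0,0,0],"rotation": [0,0,0],"gripper": 5.2},
  {"offset": [0,0,0],"rotation": [0,0,0],"gripper": 6.0},
  {"offset": [0,0,0],"rotation": [0,0,0],"gripper": 7.5},
  {"offset": [0,0,0],"rotation": [0,0,0],"gripper": 8.5},
  {"offset": [0,0,0],"rotation": [0,0,0],"gripper": 8.5},
  {"offset": [0,0,0],"rotation": [0,0,0],"gripper": 8.5},
  {"offset": [0,0,1],"rotation": [0,0,0],"gripper": 8.5},
  {"offset": [0,0,4],"rotation": [0,0,0],"gripper": 8.5},
  {"offset": [0,0,8],"rotation": [0,0,0],"gripper": 8.5},
  {"offset": [0,0,13],"rotation": [0,0,0],"gripper": 8.5},
])

```text
t: 8.45
tcp_pos: [633.6, 120.4, 282.9]
tcp_rot: [[-0.19, 0.982, -0.001], [0.982, 0.19, -0.0], [0.0, -0.001, -1.0]]
contact_force: [1.5, -0.6, 0.4]
gripper_width: 85.3
grip_force: 0.0
```

```bash
python3 - <<'E'
from h import *
import cv2,pickle
m=r.camera_model("wrist");s=r.sense();w=r.snapshot("wrist")[:,:,::-1];d=r.snapshot("side")[:,:,::-1]
cv2.imwrite("pics/wf.png",w);cv2.imwrite("pics/sf.png",d);pickle.dump(m,open("wf.pkl","wb"))
print(s["tcp_pos"],s["t"])
def crop(im,x,y,w,h,k):
    c=cv2.resize(im[y:y+h,x:x+w],None,fx=k,fy=k,interpolation=cv2.INTER_CUBIC)
    for i in range(0,w,20):
        cv2.putText(c,str(x+i),(int(i*k),10),0,.3,(0,0,255),1)
    for i in range(0,h,20):
        cv2.putText(c,str(y+i),(0,int(i*k)+4),0,.3,(0,0,255),1)
    return c
A=crop(d,200,200,60,120,5);B=crop(w,240,0,250,300,2)
t=cv2.imread("pics/top0.png")
cv2.imwrite("pics/f.png",np.hstack([A,B]))
E
```

```text
[633.555 120.382 282.885] 8.45
```

View pics/f.png

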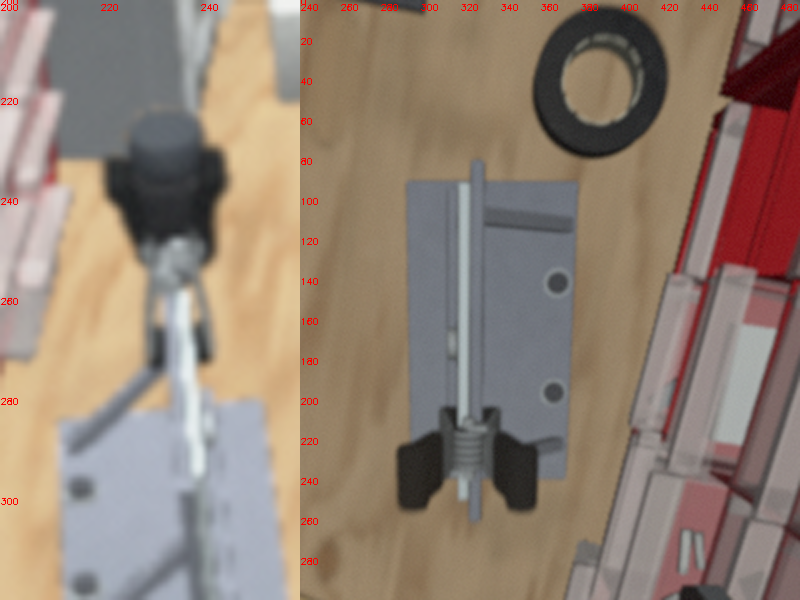

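The picture shows the clamp straddling plate and upright with the coil just above the edge (wrist crop px about (323,222)), plate flat, and the screw at about (316,172). Next I'll look at the driver from above.

play_rows([
  {"offset": [-1.5,1.5,0],"rotation": [0,0,0.15],"gripper": 8.5},
  {"offset": [-3,4.5,0],"rotation": [0,0,0.32],"gripper": 8.5},
  {"offset": [-5,8,0],"rotation": [0,0,0.49],"gripper": 8.5},
  {"offset": [-7,12,-1],"rotation": [0,0,0.66],"gripper": 8.5},
  {"offset": [-9,16,-2],"rotation": [0,0,0.83],"gripper": 8.5},
  {"offset": [-11,20,-3],"rotation": [0,0,1.0],"gripper": 8.5},
  {"offset": [-12.4,25.4,-4.3],"rotation": [0,0,1.17],"gripper": 8.5},
  {"offset": [-12.4,25.4,-4.3],"rotation": [0,0,1.34],"gripper": 8.5},
  {"offset": [-12.4,25.4,-4.3],"rotation": [0,0,1.41],"gripper": 8.5},
  {"offset": [-12.4,25.4,-4.3],"rotation": [0,0,1.41],"gripper": 8.5},
  {"offset": [-12.4,25.4,-4.3],"rotation": [0,0,1.41],"gripper": 8.5},
])

```text
t: 9.93
tcp_pos: [510.1, 374.3, 238.4]
tcp_rot: [[-1.0, -0.029, 0.0], [-0.029, 1.0, 0.0], [-0.0, 0.0, -1.0]]
contact_force: [0.3, -0.7, 0.0]
gripper_width: 84.9
grip_force: 0.0
```

```bash
python3 - <<'E'
from h import *
import cv2,pickle
m=r.camera_model("wrist");s=r.sense();w=r.snapshot("wrist")[:,:,::-1]
cv2.imwrite("pics/wg.png",w);pickle.dump(m,open("wg.pkl","wb"))
print(s["tcp_pos"],s["tcp_rot"],s["t"],s["q"])
mb=pickle.load(open("wb.pkl","rb"));mf=pickle.load(open("wf.pkl","rb"))
print("screw",tri(ray("",(360,146),mb),ray("",(316,172),mf)))
print("joint f", atz("",(322,91),104,mf),atz("",(320.5,250),104,mf))
for z in(115,122): print("coil",atz("",(323.5,222),z,mf))
def crop(im,x,y,w,h,k):
    c=cv2.resize(im[y:y+h,x:x+w],None,fx=k,fy=k,interpolation=cv2.INTER_CUBIC)
    for i in range(0,w,20):
        cv2.line(c,(int(i*k),0),(int(i*k),6),(0,0,255));cv2.putText(c,str(x+i),(int(i*k),14),0,.3,(0,0,255),1)
    for i in range(0,h,20):
        cv2.line(c,(0,int(i*k)),(6,int(i*k)),(0,0,255));cv2.putText(c,str(y+i),(8,int(i*k)+4),0,.3,(0,0,255),1)
    return c
d=r.snapshot("side")[:,:,::-1];cv2.imwrite("pics/sg.png",d)
A=crop(w,220,40,200,240,2.5);B=crop(d,255,335,100,75,3)
B=np.vstack([B,np.zeros((600-B.shape[0],B.shape[1],3),np.uint8)])
cv2.imwrite("pics/g.png",np.hstack([A,B]))
E
```

```text
[510.094 374.313 238.45 ] [[-1.    -0.029  0.   ]
 [-0.029  1.     0.   ]
 [-0.     0.    -1.   ]] 9.925 [ 0.504  0.453  0.266  1.383 -0.     0.476]
screw (array([620.268, 158.747,  69.161]), np.float64(0.5125549318264498))
joint f [613.033 228.959 104.   ] [638.663  89.577 104.   ]
coil [635.713 119.46  115.   ]
coil [635.393 120.976 122.   ]
```

View pics/g.png

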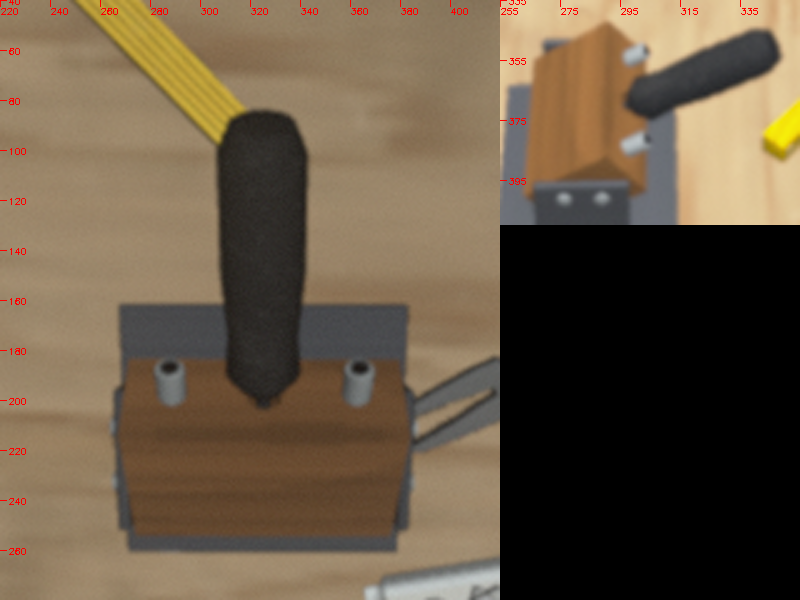

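The foot's corners are at (267.6,162), (383.6,162), (378.8,260.4) and (271.2,260.4), the bit bases at (288.8,202) and (363.6,202). The handle's centre line runs along column 325, with the butt at row 84 and the handle's start at row 200. In the side view the handle axis runs (303.3,366.7) to (343.3,351).

```bash
python3 - <<'E'
from h import *
import pickle
m=pickle.load(open("wg.pkl","rb"))
F=[atz("",p,4,m) for p in((267.6,162),(383.6,162),(378.8,260.4),(271.2,260.4))];print(np.array(F),np.mean(F,0))
a,b=atz("",(288.8,202),59,m),atz("",(363.6,202),59,m);print("bits",a,b,np.linalg.norm(a-b),(a+b)/2)
# plane of handle: camera centre + rays of column 325
o,d1=ray("",(325,90),m);_,d2=ray("",(325.3,195),m);n=np.cross(d1,d2);n/=np.linalg.norm(n);print("plane n",n)
P=[]
for p in((303.3,366.7),(323.3,358.8),(343.3,351)):
    so,sd=ray("side",p);X=so+sd*(n@(o-so)/(n@sd));P.append(X);print(X)
v=P[2]-P[0];print("pitch deg",np.degrees(np.arctan2(v[2],-v[0])),np.linalg.norm(v),"yaw",np.arctan2(v[1],-v[0]))
# predicted pixels for a model: mouth M, pitch th
for th in(30,33,36):
  M=np.array([((a+b)/2)[0],((a+b)/2)[1],59]);u=np.array([-np.cos(np.radians(th)),-.03*np.cos(np.radians(th)),np.sin(np.radians(th))])
  print(th,"butt w",proj("",M+101*u,m),"side",proj("side",M+101*u),proj("side",M),"pinch",M+40*u)
E
```

```text
[[465.484 316.3     4.   ]
 [461.85  438.256   4.   ]
 [570.963 441.072   4.   ]
 [574.595 319.107   4.   ]] [518.223 378.684   4.   ]
bits [498.053 343.846  59.   ] [495.991 413.06   59.   ] 69.24468071763665 [497.022 378.453  59.   ]
plane n [ 0.035 -0.999 -0.007]
[482.398 377.093  64.637]
[446.603 375.714  84.836]
[411.566 374.365 104.343]
pitch deg 29.273783080249288 81.2477130886811 yaw -0.03848466358736619
30 butt w [327.184  92.977] side [344.599 349.656] [295.221 369.278] pinch [462.381 377.414  79.   ]
33 butt w [327.251  96.287] side [343.147 347.93 ] [295.221 369.278] pinch [463.475 377.447  80.786]
36 butt w [327.315 100.075] side [341.55  346.253] [295.221 369.278] pinch [464.661 377.483  82.511]
```

play_rows([
  {"offset": [-0.5,0.1,-1],"rotation": [-0.005,0.15,0],"gripper": 8.5},
  {"offset": [-1.0,0.1,-3],"rotation": [-0.01,0.3,0],"gripper": 8.5},
  {"offset": [-1.5,0.17,-6],"rotation": [-0.013,0.436,0],"gripper": 8.5},
  {"offset": [-1.5,0.17,-8.9],"rotation": [-0.013,0.436,0],"gripper": 8.5},
  {"offset": [-1.5,0.17,-8.9],"rotation": [-0.013,0.436,0],"gripper": 8.5},
  {"offset": [-1.5,0.17,-8.9],"rotation": [-0.013,0.436,0],"gripper": 8.5},
])

```text
t: 10.78
tcp_pos: [495.1, 376.3, 151.0]
tcp_rot: [[-0.907, -0.03, -0.421], [-0.028, 1.0, -0.012], [0.421, 0.001, -0.907]]
contact_force: [-0.4, -0.0, -0.7]
gripper_width: 84.8
grip_force: 0.0
```

play_rows([
  {"offset": [-1.3,0,-2.8],"rotation": [0,0,0],"gripper": 8.5},
  {"offset": [-2.4,0,-5.2],"rotation": [0,0,0],"gripper": 8.5},
  {"offset": [-3.5,0,-7.6],"rotation": [0,0,0],"gripper": 8.5},
  {"offset": [-4.2,0,-9.15],"rotation": [0,0,0],"gripper": 8.5},
  {"offset": [-4.2,0,-9.15],"rotation": [0,0,0],"gripper": 8.5},
  {"offset": [-4.2,0,-9.15],"rotation": [0,0,0],"gripper": 5.0},
  {"offset": [-4.2,0,-9.15],"rotation": [0,0,0],"gripper": 3.5},
  {"offset": [-4.2,0,-9.15],"rotation": [0,0,0],"gripper": 2.0},
  {"offset": [-4.2,0,-9.15],"rotation": [0,0,0],"gripper": 2.0},
  {"offset": [-4.2,0,-9.15],"rotation": [0,0,0],"gripper": 2.0},
  {"offset": [-4.2,0,-9.15],"rotation": [0,0,0],"gripper": 2.0},
], squeeze=50)

```text
t: 12.15
tcp_pos: [453.2, 376.2, 58.0]
tcp_rot: [[-0.906, -0.031, -0.422], [-0.028, 1.0, -0.012], [0.422, 0.001, -0.907]]
contact_force: [1.5, -0.4, 4.4]
gripper_width: 26.1
grip_force: 49.0
```

play_rows([
  {"offset": [-0.5,-0.01,0.36],"rotation": [0,0,0],"gripper": 2.0},
  {"offset": [-1.5,-0.04,1.09],"rotation": [0,0,0],"gripper": 2.0},
  {"offset": [-2.5,-0.07,1.82],"rotation": [0,0,0],"gripper": 2.0},
  {"offset": [-3.5,-0.1,2.54],"rotation": [0,0,0],"gripper": 2.0},
  {"offset": [-4.5,-0.13,3.27],"rotation": [0,0,0],"gripper": 2.0},
  {"offset": [-5.5,-0.16,4.0],"rotation": [0,0,0],"gripper": 2.0},
  {"offset": [-6.5,-0.19,4.72],"rotation": [0,0,0],"gripper": 2.0},
  {"offset": [-7.5,-0.22,5.45],"rotation": [0,0,0],"gripper": 2.0},
  {"offset": [-8.5,-0.25,6.18],"rotation": [0,0,0],"gripper": 2.0},
  {"offset": [-8.5,-0.25,6.18],"rotation": [0,0,0],"gripper": 2.0},
])

```text
t: 13.4
tcp_pos: [367.6, 373.8, 120.3]
tcp_rot: [[-0.906, -0.031, -0.422], [-0.028, 1.0, -0.012], [0.422, 0.001, -0.907]]
contact_force: [1.4, 1.0, -1.0]
gripper_width: 26.2
grip_force: 49.1
```

```bash
python3 - <<'E'
from h import *
from scipy.spatial.transform import Rotation as R
s=r.sense();Rt=np.array(s["tcp_rot"]);p=np.array(s["tcp_pos"])
ys=np.array([-.03,1,0]);D=R.from_rotvec([0,0,.157])*R.from_rotvec(-.54*ys)
rv=D.as_rotvec();print("rotvec",rv)
P=p-21.5*Rt[:,2];Rn=D.as_matrix()@Rt;print("P now",P,"new tool z",Rn[:,2],"new y",Rn[:,1])
for Pt in((425,150,150),(440.7,124.2,66)):
    print("offset cm",(np.array(Pt)+21.5*Rn[:,2]-p)/10)
E
```

```text
rotvec [ 0.059 -0.538  0.153]
P now [376.657 374.029 139.747] new tool z [ 0.103  0.02  -0.995] new y [-0.187  0.982  0.   ]
offset cm [  5.962 -22.334   0.836]
offset cm [  7.532 -24.914  -7.564]
```

play_rows([
  {"offset": [-0.5,0,2],"rotation": [0,0,0],"gripper": 2.0},
  {"offset": [-0.5,0,5],"rotation": [0,0,0],"gripper": 2.0},
  {"offset": [0,-2,6],"rotation": [0.01,-0.09,0.025],"gripper": 2.0},
  {"offset": [1,-5,5],"rotation": [0.02,-0.18,0.05],"gripper": 2.0},
  {"offset": [2,-8,4],"rotation": [0.03,-0.27,0.077],"gripper": 2.0},
  {"offset": [3,-11,3],"rotation": [0.04,-0.36,0.102],"gripper": 2.0},
  {"offset": [4,-14,2],"rotation": [0.05,-0.45,0.128],"gripper": 2.0},
  {"offset": [5,-18,1],"rotation": [0.059,-0.538,0.153],"gripper": 2.0},
  {"offset": [6,-22.3,0.8],"rotation": [0.059,-0.538,0.153],"gripper": 2.0},
  {"offset": [6,-22.3,0.8],"rotation": [0.059,-0.538,0.153],"gripper": 2.0},
  {"offset": [6,-22.3,0.8],"rotation": [0.059,-0.538,0.153],"gripper": 2.0},
])

```text
t: 14.78
tcp_pos: [428.2, 150.8, 127.6]
tcp_rot: [[-0.977, -0.186, 0.102], [-0.185, 0.983, 0.02], [-0.104, 0.001, -0.995]]
contact_force: [-0.4, -1.2, -1.4]
gripper_width: 26.5
grip_force: 49.4
```

```bash
python3 - <<'E'
from h import *
import cv2
s=r.sense();Rt=np.array(s["tcp_rot"]);p=np.array(s["tcp_pos"])
im={n:r.snapshot(n)[:,:,::-1] for n in("side","top","wrist")}
for n in im: cv2.imwrite(f"pics/{n}h.png",im[n])
P=p-21.5*Rt[:,2];x=np.array([.982,.189,0])
print(p,Rt,P,s["gripper_width"])
bg={"side":cv2.imread("pics/sg.png"),"top":cv2.imread("pics/top0.png")}
for n in("side","top"):
    a,b=proj(n,P+40*x),proj(n,P+111*x);print(n,"expected shaft",a,b, "P",proj(n,P))
    df=np.abs(im[n].astype(int)-bg[n]).max(2)
    c=slice(int(min(a[0],b[0]))-14,int(max(a[0],b[0]))+15);q=slice(int(min(a[1],b[1]))-12,int(max(a[1],b[1]))+13)
    print(q.start,c.start)
    D=df[q,c]
    for row in D: print("".join(" .:+*#@"[min(6,v//12)] for v in row))
E
```

```text
[428.219 150.757 127.581] [[-0.977 -0.186  0.102]
 [-0.185  0.983  0.02 ]
 [-0.104  0.001 -0.995]] [426.021 150.328 148.964] 26.531468249840994
side expected shaft [314.236 255.589] [279.874 259.211] P [333.252 253.585]
243 265
      +@@@@@@@@###@@@@@@@@@@@@@@.                            :@@
      :#@@@@@@@###@@@@@@@@@@@@@*                            .+@@
     :*@@@@@@@@##@@@@@@@@@@@@@@#.                           .*@@
     *@@@@@@@@@##@@@@@@@@@@@@@@@:                           .#@@
     *@@@@@@@@@##@@@@@@@@@@@@@@@+                           :@@@
    .#@@@@@@@@##@@@@@@@@@@@@@@@@+                          .:@@@
    .@@@@@@@@@#@@@@@@@@@@@@@@@@@+                      .....*@@@
    :@@@@@@@@@#@@@@@@@@@@@@@@@@@+                    .:*###@@@@@
    .@@@@@@@@##@@@@@@@@@@@@@@@@@+                   .+@@@@@@@@@@
    :@@@@@@@@##@@@@@@@@@@@@@@@@@+                  .*@@@@@@@@@@@
    .@@@@@@@@@@@@@@@@@@@@@@@@@@@:                 .+@@@@@@@@@@@@
    .#@@@@@@@@@@@@@@@@@@@@@@@@@@:                .:#@@@@@@@@@@@@
     +@@@@@@@@@@@@@@@@@@@@@@@@@#.     ...........+#@@@@@@@@@@@@@
     .*@@@@@@@@@@@@@@@@@@@@
[... 2320 characters left out ...]

@@@@@@@@@@@@@@@@@@@@@@@@@@@@@@@@@@
@@@@@@@@@@@@@@@@@@@@@@@@@@@@@@@@@@
@@@@@@@@@@@@@@@@@@@@@@@@@@@@@@@@@@
@@@@@@@@@@@@@@@@@@@@@@@@@@@@@@@@@@
@@@@@@@@@@@@@@@@@@@@@@@@@@@@@@@@@@
@@@@@@@@@@@@@@@@@@@@@@@@@@@@@@@@@@
@@@@@@@@@@@@@@@@@@@@@@@@@@@@@@@@@@
@@@@@@@@@@@@@@@@@@@@@@@@@@@@@@@@@@
@@@@@@@@@@@@@@@@@@@@@@@@@@@@@@@@@@
@@@@@@@@@@@@@@@@@@@@@@@@@@@@@@@@@@
@@@@@@@@@@@@@@@@@@@@@@@@@@@@@@@@@@
@@@@@@@@@@@@@@@@@@@@@@@@@@@@@@@@@@
@@@@@@@@@@@@@@@@@@@@@@@@@@@@@@@@@@
@@@@@@@@@@@@@@@@@@@@@@@@@@@@@@@@@@
@@@@@@@@@@@@@@@@@@@@@@@@@@@@@@@@@@
@@@@@@@@@@@@@@@@@@@@@@@@@@@@@@@@@@
@@@@@@@@@@@@@@@@@@@@@@@@@@@@@@@@@@
@@@@@@@@@@@@@@@@@@@@@@@@@@@@@@@@@@
@@@@@@@@@@@@@@@@@@@@@@@@@@@@@@@@@@
@@@@@@@@@@@@@@@@@@@@@@@@@@@@@@@@@@
```

```bash
python3 - <<'E'
from h import *
import cv2
a=cv2.imread("pics/sideh.png");b=cv2.imread("pics/side0.png")
df=np.abs(a.astype(int)-b).max(2)
for y in range(246,268): print(y,"".join(" .:+*#@"[min(6,v//14)] for v in df[y,265:365]))
for c in range(276,316,3):
    w=df[246:270,c].astype(float);w[w<25]=0
    print(c,round((w*np.arange(246,270)).sum()/max(w.sum(),1),2),int(w.sum()))
E
```

```text
246                                                              *@@@@@@@@@@@@@@@@@@@@@@@#.             
247                                                             .#@@@@@@@@@@@@@@@@@@@@@@@@*++****+:.    
248                                                             .#@@@@@@@@@@@@@@@@@@@@@@@@@@@@@@@@@#*:  
249                                                             :@@@@@@@@@@@@@@@@@@@@@@@@@@@@@@@@@@@@#. 
250                                                       .+****#@@@@@@@@@@@@@@@@@@@@@@@@@@@@@@@@@@@@@+ 
251                                                      .*@@@@@@@@@@@@@@@@@@@@@@@@@@@@@@@@@@@@@@@@@@@* 
252                                                     :#@@@@@@@@@@@@@@@@@@@@@@@@@@@@@@@@@@@@@@@@@@@@#.
253                                                    :#@@@@@@@@@@@@@@@@@@@@@@@@@@@@@@@@@@@@@@@@@@@@@@:
254                                                   .*@@@@@@@@@@@@@@@@@@@@@@@@@@@@@@@@@@@@@@@@@@@@@@@:
255                                                  .+@@@@@@@@@@@@@@@@@@@@@@@@@@@@@@@@@@@@@@@@@@@@@@@@:
256                                      ..:::+++*
[... 708 characters left out ...]
                                    :++:...:*@@@@@@@@@@+                         
264                                                               .+#@@@@@@@@@:                         
265                                                                +#@@@@@@@@@:                         
266                                                                :*@@@@@@@@*.                         
267                                                                .+#@@@@@#*:                          
276 0.0 0
279 0.0 0
282 259.59 237
285 259.47 328
288 259.4 281
291 258.81 328
294 258.68 344
297 258.44 319
300 258.28 313
303 257.84 328
306 257.69 338
309 257.44 311
312 257.31 305
315 256.89 410
```

```bash
python3 - <<'E'
from h import *
s=r.sense();Rt=np.array(s["tcp_rot"]);p=np.array(s["tcp_pos"]);n=Rt[:,1]
def f(px):
    o,d=ray("side",px);return o+d*(n@(p-o)/(n@d))
A=f((281.3,259.72));B=f((315,257.0));v=A-B;v/=np.linalg.norm(v)
print("tip",A,"v",v,np.linalg.norm(A-B),"pitch deg",np.degrees(np.arcsin(v[2])),"tip in tool",Rt.T@(A-p))
tgt=np.array([618.5,158.4,66]);print("to screw",tgt-A)
print("angle to screw axis",np.degrees(np.arccos(v@[.982,.189,0])))
E
```

```text
tip [532.159 171.347 147.723] v [0.982 0.188 0.03 ] 69.7415589350819 pitch deg 1.7461711740592158 tip in tool [-107.556   -0.      -9.04 ]
to screw [ 86.341 -12.947 -81.723]
angle to screw axis 1.7048853858324067
```

play_rows([
  {"offset": [1,-0.3,-2],"rotation": [0,0,0],"gripper": 2.0},
  {"offset": [3,-0.9,-4.5],"rotation": [0,0,0],"gripper": 2.0},
  {"offset": [5,-1.5,-7],"rotation": [0,0,0],"gripper": 2.0},
  {"offset": [6.2,-1.76,-8.17],"rotation": [0,0,0],"gripper": 2.0},
  {"offset": [6.2,-1.76,-8.17],"rotation": [0,0,0],"gripper": 2.0},
  {"offset": [6.2,-1.76,-8.17],"rotation": [0,0,0],"gripper": 2.0},
  {"offset": [6.2,-1.76,-8.17],"rotation": [0,0,0],"gripper": 2.0},
])

```text
t: 15.8
tcp_pos: [489.9, 133.3, 46.7]
tcp_rot: [[-0.977, -0.187, 0.103], [-0.186, 0.982, 0.02], [-0.105, 0.0, -0.994]]
contact_force: [-0.3, 0.1, -1.0]
gripper_width: 26.4
grip_force: 49.4
```

```bash
python3 - <<'E'
from h import *
import cv2
s=r.sense();Rt=np.array(s["tcp_rot"]);p=np.array(s["tcp_pos"]);n=Rt[:,1]
print(p,s["contact_force"],s["t"])
T=p+Rt@[-107.56,0,-9.04];print("tip",T,"side px",proj("side",T),"screw px",proj("side",[618.5,158.4,66]),proj("top",[618.5,158.4,66]))
a=r.snapshot("side")[:,:,::-1];cv2.imwrite("pics/si.png",a);b=cv2.imread("pics/sf.png")
df=np.abs(a.astype(int)-b).max(2);q=proj("side",T).astype(int)
for y in range(q[1]-12,q[1]+14): print(y,"".join(" .:+*#@"[min(6,v//14)] for v in df[y,q[0]-25:q[0]+45]))
print(q[0]-25)
# grey image around screw (side view)
g=cv2.cvtColor(a,cv2.COLOR_BGR2GRAY);u=proj("side",[618.5,158.4,66]).astype(int);print(u)
for y in range(u[1]-12,u[1]+13): print(y," ".join("%3d"%v for v in g[y,u[0]-12:u[0]+14]))
E
```

```text
[489.931 133.344  46.669] [-0.31   0.05  -0.984] 15.8
tip [594.072 153.162  66.985] side px [254.024 283.527] screw px [242.385 285.349] [290.093 161.158]
271                                                                     *@
272                                                                    .#@
273                                                                    :@@
274                                                              .++*++*@@
275                                                             .*@@@@@@@@
276                                                            .*@@@@@@@@@
277                                                           .*@@@@@@@@@@
278                                                           :@@@@@@@@@@@
279                                                         .:#@@@@@@@@@@@
280                                               .::++++***#@@@@@@@@@@@@@
281                                   ..::+:++***#@@@@@@@@@@@@@@@@@@@@@@@@
282                          .:++++***#@@@@@@@@@@@@@@@@@@@@@@@@@@@@@@@@@@@
283                          :#@@@@@@@@@@@@@@
[... 3018 characters left out ...]
 174 172 183 186 186 187 187 186 185 185 179 183 197
292 186 186 187 184 173 170 179 185 216 235 222 176 176 172 170 182 187 187 187 186 187 185 184 183 188 200
293 187 187 187 183 173 170 180 182 215 234 220 177 176 173 172 182 188 187 187 187 187 185 185 185 192 200
294 187 188 187 184 176 173 180 182 206 223 207 172 177 178 177 185 188 187 187 187 187 186 185 189 197 202
295 187 188 187 185 183 181 184 183 190 194 177 169 183 183 181 186 188 186 187 187 187 186 188 193 202 203
296 186 187 187 187 187 190 190 189 183 171 166 172 184 183 185 187 188 187 187 186 185 186 187 191 197 200
297 187 184 186 186 187 187 184 180 174 161 163 172 180 185 188 188 188 186 187 186 185 186 187 187 187 192
```

play_rows([
  {"offset": [0.7,0.13,-0.05],"rotation": [0,0,0],"gripper": 2.0},
  {"offset": [1.4,0.27,-0.1],"rotation": [0,0,0],"gripper": 2.0},
  {"offset": [1.96,0.38,-0.1],"rotation": [0,0,0],"gripper": 2.0},
  {"offset": [1.96,0.38,-0.1],"rotation": [0,0,0],"gripper": 2.0},
  {"offset": [1.96,0.38,-0.1],"rotation": [0,0,0],"gripper": 2.0},
])

```text
t: 16.48
tcp_pos: [509.4, 136.8, 44.7]
tcp_rot: [[-0.977, -0.187, 0.102], [-0.186, 0.982, 0.02], [-0.104, 0.0, -0.995]]
contact_force: [-1.2, 0.2, -0.8]
gripper_width: 26.0
grip_force: 49.4
```

play_rows([
  {"offset": [0.1,0.02,0],"rotation": [0,0,0],"gripper": 2.0},
  {"offset": [0.2,0.04,0],"rotation": [0,0,0],"gripper": 2.0},
  {"offset": [0.2,0.04,0],"rotation": [0,0,0],"gripper": 2.0},
])

```text
t: 16.85
tcp_pos: [511.7, 137.2, 44.9]
tcp_rot: [[-0.977, -0.187, 0.103], [-0.186, 0.982, 0.02], [-0.104, 0.0, -0.995]]
contact_force: [-0.5, 0.7, -1.0]
gripper_width: 26.5
grip_force: 49.4
```

play_rows([
  {"offset": [0.1,0.02,0],"rotation": [0,0,0],"gripper": 2.0},
  {"offset": [0.1,0.02,0],"rotation": [0,0,0],"gripper": 2.0},
])

```text
t: 17.1
tcp_pos: [512.7, 137.5, 44.9]
tcp_rot: [[-0.977, -0.187, 0.102], [-0.186, 0.982, 0.02], [-0.104, 0.0, -0.995]]
contact_force: [0.5, 0.3, -1.3]
gripper_width: 26.2
grip_force: 49.4
```

play_rows([
  {"offset": [0.1,0.02,0],"rotation": [0,0,0],"gripper": 2.0},
  {"offset": [0.1,0.02,0],"rotation": [0,0,0],"gripper": 2.0},
])

```text
t: 17.35
tcp_pos: [513.7, 137.6, 44.9]
tcp_rot: [[-0.977, -0.187, 0.102], [-0.185, 0.982, 0.02], [-0.104, 0.0, -0.995]]
contact_force: [0.9, -0.1, -1.6]
gripper_width: 26.4
grip_force: 49.4
```

play_rows([
  {"offset": [0.1,0.02,0],"rotation": [0,0,0],"gripper": 2.0},
  {"offset": [0.1,0.02,0],"rotation": [0,0,0],"gripper": 2.0},
])

```text
t: 17.6
tcp_pos: [514.4, 137.8, 44.8]
tcp_rot: [[-0.977, -0.187, 0.102], [-0.185, 0.982, 0.02], [-0.104, 0.0, -0.995]]
contact_force: [-1.7, 0.1, -1.4]
gripper_width: 26.5
grip_force: 49.4
```

play_rows([
  {"offset": [0.1,0.02,0],"rotation": [0,0,0],"gripper": 2.0},
  {"offset": [0.1,0.02,0],"rotation": [0,0,0],"gripper": 2.0},
])

```text
t: 17.85
tcp_pos: [514.8, 137.9, 44.5]
tcp_rot: [[-0.977, -0.187, 0.101], [-0.186, 0.982, 0.02], [-0.103, 0.0, -0.995]]
contact_force: [-5.0, -1.7, -0.6]
gripper_width: 26.4
grip_force: 49.5
```

play_rows([
  {"offset": [0.05,0.01,0],"rotation": [0,0,0],"gripper": 2.0},
  {"offset": [0.05,0.01,0],"rotation": [0,0,0],"gripper": 2.0},
  {"offset": [0.05,0.01,0],"rotation": [0,0,0],"gripper": 2.0},
  {"offset": [0.05,0.01,0],"rotation": [0,0,0],"gripper": 2.0},
  {"offset": [0.05,0.01,0],"rotation": [0,0,0],"gripper": 2.0},
  {"offset": [0.05,0.01,0],"rotation": [0,0,0],"gripper": 2.0},
])

```text
t: 18.6
tcp_pos: [514.8, 138.0, 44.4]
tcp_rot: [[-0.977, -0.187, 0.1], [-0.185, 0.982, 0.019], [-0.102, 0.0, -0.995]]
contact_force: [-6.4, -1.7, 0.5]
gripper_width: 26.2
grip_force: 49.5
```

```bash
python3 - <<'E'
from h import *
import cv2
s=r.sense();Rt=np.array(s["tcp_rot"]);p=np.array(s["tcp_pos"])
T=p+Rt@[-107.56,0,-9.04];print(p,s["contact_force"],"tip",T,"px",proj("side",T))
a=r.snapshot("side")[:,:,::-1];b=cv2.imread("pics/sf.png")
df=np.abs(a.astype(int)-b).max(2)
for y in range(272,294): print(y,"".join(" .:+*#@"[min(6,v//14)] for v in df[y,222:300]))
df=df[225:272,215:250];print("clamp/plate change",(df>40).sum())
for c in range(246,275,3):
    w=np.abs(a.astype(int)-b).max(2)[272:294,c].astype(float);w[w<25]=0;print(c,round((w*np.arange(272,294)).sum()/max(w.sum(),1),2),end="; ")
E
```

```text
[514.835 137.978  44.372] [-6.396 -1.668  0.548] tip [619.055 157.755  64.32 ] px [242.218 285.738]
272                                                                :@@@@@@@@@@@@@@
273                                                                :@@@@@@@@@@@@@@
274                                                                :@@@@@@@@@@@@@@
275                                                                :@@@@@@@@@@@@@@
276                                                          .:++:+#@@@@@@@@@@@@@@
277                                                         :#@@@@@@@@@@@@@@@@@@@@
278                                                        +@@@@@@@@@@@@@@@@@@@@@@
279                                                       +@@@@@@@@@@@@@@@@@@@@@@@
280                                                      .#@@@@@@@@@@@@@@@@@@@@@@@
281                                                     .+@@@@@@@@@@@@@@@@@@@@@@@@
282                                         ...:::++++**#@@@@@@@@@@@@@@@@@@@@@@@@@
283                               ..:++++***##@@@@@@@@@@@@@@@@@@@@@@@@@@@@@@@@@@@@
284 
[... 265 characters left out ...]
     :+:.........                      :*@@@@@@@@@@@@@@@@@@@@#
288                                                         .+#@@#*++*@@@@@@@@@#:.
289                                                           ....  .+@@@@@@@@@+. 
290                                                                  +@@@@@@@@@+  
291                                                                  +#@@@@@@@@:  
292                                                                  .*@@@@@@@*.  
293                                                                   :***++++.   
clamp/plate change 0
246 285.43; 249 285.12; 252 285.04; 255 284.57; 258 284.33; 261 284.11; 264 283.8; 267 283.59; 270 283.34; 273 283.09;
```

```bash
python3 -c "
from plant import r
print(r.close_job())"
```

```text
the job is handed in; nothing more can be done
None
```

I handed the job in at about 18.6 s: the clamp is gripping plate and bracket, and the driver is held level with its tip on the screw head, pressing with about 6.6 N; `close_job()` returned no verdict.

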